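# Fill a truffle jar through the gated funnel and hold the gate arm open at its mark

### The arm

A 7-joint arm with a two-finger parallel gripper is mounted at the origin on the work surface. World frame = base frame: x ahead of the robot, y to its left, z up, the work surface at z = 0. Lengths are in m, angles in rad, forces in N, time in s.
With the tool pointing down it reaches from about 0.4 to 0.85 m from the base axis. Payload 4.5 kg.
Tool frame: the origin (TCP) lies midway between the tips of the shut fingers; the grasp point (between the pads) lies 19 mm behind it; z points along the fingers, y is the line along which they close (so a half turn about z gives the same grasp; the last joint's range is limited). The gripper opens to 88 mm and grips with 3 to 60 N. Pads are 18 mm wide; open, the fingers measure 123 mm over their backs; the gripper's body (75 mm by 187 mm) begins 45 mm behind the grasp point.
Start: joints at [1.295, 0.689, -0.195, 1.565, 0.157, 0.902, -0.215], TCP at [0.191, -0.595, 0.239] pointing down, gripper open.
Joint ranges: [-3.01, 3.01], [-0.46, 2.08], [-1.47, 1.51], [0.13, 2.56], [-1, 4.14], [0.04, 2.09], [-2.66, 2.66]. Speed limits (rad/s): [2.57, 2.57, 3.14, 3.14, 3.14, 3.14, 3.14].

### API

Orientations are given as a unit quaternion [x, y, z, w].
In Python, from plant import r gives the robot as it stands.
- The arm moves only by the tool carry_out, never from a script. Its argument "plan" is a list of rows, each an object with "rot": the turn, a rotation vector about the tool's x, y, z in rad, a list of three; "xyz": the shift along the tool's x, y, z in m, a list of three; "grip": the closure in counts, from 0 (fully open) to 255 (shut). In form: [{"rot": [wx, wy, wz], "xyz": [dx, dy, dz], "grip": grip}, ...]. A call has 1 to 8 rows; each row is the pose to reach, as a shift and turn from the pose commanded when the call began, along the tool's axes at that moment; what a row does not reach only later rows make up. A row lasts 1/12 s, in which the tool goes at most 41.7 mm and 7.16 degrees, less where a joint would pass 70% of its speed; a pose out of reach is approached as far as the arm can. A call with a gripper value outside its range is refused whole. The fingers move at their own pace and stop on an object; "squeeze" is the grip in N (left out, the last holds). Time passes only in rows, so rows that repeat a pose let the fingers close. It gives the time, the measured TCP pose, the force, the opening and the grip force at its end, in the units of the state.
- r.get_state(): the state, without advancing time (a new reading comes with each control period).
- r.snapshot(name): name is "side" or "top"; returns the picture (480x640x3 uint8, red, green, blue); there is no depth.
- r.camera_params(name): a dict with "fx", "fy", "cx", "cy" (pixels), "distortion" ([k1, k2, p1, p2, k3] as OpenCV has them; the pictures are not rectified), "position" and "attitude" of the camera in the world. Camera axes: x right, y down, z forward; pixel columns grow to the right and rows downward; lengths in m; the calibration is good to about 2 mm. A picture is of the moment at which its call begins. camera_params takes no time and is no camera call.
- r.finish_job(): hands the job in; it is judged then, once.
The state is a dict: "clock": time; "q": joint angles; "qd": joint speeds; "joint_torque": joint torques, N m; "tool_pos": TCP position; "eef_rot": TCP orientation; "contact_force": force on the tool from outside, world axes, zero at the start; "moment": the same for the moment, N m; "opening": opening from 0.0 (shut) to 1.0 (fully open); "finger_force": force on a finger pad.
Only numpy, scipy, OpenCV 4.12 (cv2) and the standard library are available. Lean on these libraries where they do the work, as an engineer would, in place of code of your own. Each camera call takes 0.05 s, during which the arm holds its last target. There are 200 camera calls.

### The job

Tip all four chocolate truffles from the scoop into the dispenser's funnel and lay the scoop back down on the counter, standing on its flat underside. Then push the dispenser's lock button fully down, take the upright handle of its telescoping gate arm and pull the arm out until its pointer stands level with the index tab on the ruler, so that the truffles drop into the jar below. Finish while still gripping the handle and holding the arm at the tab against its return spring; leave the tab and the jar in their places and the other things on the counter alone.

Things in the scene. Friction and masses are not known exactly. Their poses are not given: they have to be found in the camera images.
- dispenser: Fixed aluminium stand holding a steel funnel over a jar. Origin: on the counter under the funnel's axis; z up; the gate arm extends along its +y. Base plate 8 mm thick, within 75 mm of the axis. Column on its +x side, 90 to 120 mm from the axis, 168 mm high. The arm's sleeve, 34 mm wide, top 124 mm high, runs from y=40 to y=185 mm
- funnel_mouth (a point): centre of the funnel's open mouth: 144 mm across inside, 150 outside, 198 mm above the counter. The cone narrows to a 60 mm wide throat, 114 to 130 mm high, that the arm's gate plate closes from below
- scoop: Open-fronted aluminium scoop on the counter, 130 g; origin under the middle of its bowl, +x to its open nose, z up. Bowl x -47 to +45 mm, 62 mm wide, walls 48 to 52 mm high; its floor rises 12 degrees to the nose: truffles stay at the back when level and roll out when it is tipped nose-down 35 degrees or more
- scoop_grip (a point): middle of the scoop's black handle, 95 mm behind the scoop's origin and 40 mm above its underside; axes as the scoop's. The handle runs along x behind the bowl, from x=-151 to x=-47 mm of the scoop, 18 mm wide (y), 20 mm high
- scoop_lip (a point): middle of the floor's edge at the open nose, 45 mm ahead of the scoop's origin, 25 mm above its underside
- lock (a joint): the round black lock button on top of the sleeve: 0 as it stands up (arm locked), about 0.009 m fully down; goes straight down at about 3 N and stays where it is pushed; the arm is free from about 0.006 m on
- button_top (a point): centre of the lock button's top face (26 mm across), 142 mm above the counter when up, on the dispenser's x=0, y=150 mm
- gate (a joint): how far the telescoping gate arm is drawn out along the dispenser's +y (m): 0 shut, 0.12 at the stop; a spring draws it back in with 3 N (shut) to 6 N (fully out); it is locked within 2 mm of shut until the button is down; the gate is wide open from 0.065 on
- grip (a point): point to grip on the arm's upright handle: round black post, 18 mm across, from 116 to 168 mm above the counter; the point is on its axis 146 mm up; at x=0, y=235 mm of the dispenser when shut
- pointer (a point): the thin dark pointer bar on the arm that runs over the ruler, at y=220 mm of the dispenser when shut; axes as the dispenser's. Ruler: flat strip at x=+20 to +40 mm of the dispenser, top 102 mm high, y=165 to 355 mm, black marks every 10 mm
- index (a point): the small dark index tab clamped on the ruler's outer edge (12 mm by 4 mm, standing 8 mm over the ruler); this point is where the pointer must stand, on the ruler at the tab's middle; axes as the dispenser's; 70 to 95 mm from the shut pointer
- jar: loose clear plastic jar, 80 mm wide, 84 mm high, open on top, standing on the dispenser's 8 mm base right under the throat; walls 3 mm, floor 4 mm thick; origin under its middle
- truffle0_center (a point): centre of a dark chocolate truffle ball, 26 mm across, 13 g, one of four that start in the scoop
- truffle1_center (a point): centre of a dark chocolate truffle ball, 26 mm across, 13 g, one of four that start in the scoop
- truffle2_center (a point): centre of a dark chocolate truffle ball, 26 mm across, 13 g, one of four that start in the scoop
- truffle3_center (a point): centre of a dark chocolate truffle ball, 26 mm across, 13 g, one of four that start in the scoop
- tub_a: bystander: round tub of brown biscuits with a pale lid, 116 mm wide, 66 mm high, origin under its middle
- tub_b: bystander: the same kind of tub with dark chocolate biscuits
- cookie: bystander: black-and-white cookie, 90 mm wide, 14 mm high
- roll: bystander: crusty bread roll, 120 mm long (its x), 60 mm wide and high
- shaker: bystander: small glass jar with steel cap, 48 mm wide, 100 mm high
Mind the look-alikes: they are no part of the job. Several things look just like the scoop: the one meant starts farthest to the robot's right.

How it is judged:
On the way, in this order (a step that is already met when the one before it is completed fails the run):
1. all four truffles lie in the funnel on the shut gate (horizontal distance between each of truffle0_center, truffle1_center, truffle2_center, truffle3_center and funnel_mouth below 0.073 m and height (world z) of truffle0_center between 0.115 and 0.2 m and height (world z) of truffle1_center between 0.115 and 0.2 m and height (world z) of truffle2_center between 0.115 and 0.2 m and height (world z) of truffle3_center between 0.115 and 0.2 m and value of joint gate below 0.01 m), for 0.1 s.
2. the scoop is laid back down on the counter on its underside and let go (height (world z) of scoop between -0.01 and 0.015 m and angle between scoop's own z axis and vertical below 0.2 rad and contact force between scoop and the fingers below 0.2 N), for 0.1 s.
3. the lock button is pushed down (value of joint lock above 0.006 m), for 0.05 s.
4. the arm is drawn out by its handle to the index tab (y of pointer in the frame of index between -0.005 and 0.005 m and contact force between gate and the fingers above 1 N), for 0.2 s.
At the end, for the whole second after the job is handed in: The gripper grips the arm's handle (over 1 N) and keeps the pointer within 5 mm of the index tab, the arm still (under 10 mm/s), the lock button down (over 6 mm); all four truffles lie in the upright jar; the scoop lies on the counter on its underside (tilt under 0.2 rad), untouched (all of step 2 and all of step 4 and velocity of joint gate between -0.01 and 0.01 m/s and value of joint lock above 0.006 m and horizontal distance between each of truffle0_center, truffle1_center, truffle2_center, truffle3_center and jar below 0.038 m and height (world z) of each of truffle0_center, truffle1_center, truffle2_center, truffle3_center below 0.095 m and angle between jar's own z axis and vertical below 0.1 rad and contact force between scoop and the arm below 0.2 N); the arm keeps its last pose, push and grip.
It fails at once if a bystander is shoved more than 30 mm (distance of any of tub_a, tub_b, cookie, roll, shaker from where it was at the start of the episode above 0.03 m).
It fails at once if the index tab is shifted along the ruler by more than 4 mm (distance of index from where it was at the start of the episode above 0.004 m).
It fails at once if the jar is moved more than 15 mm or tipped (distance of jar from where it was at the start of the episode above 0.015 m or angle between jar's own z axis and vertical above 0.3 rad).
It also fails if it takes over 72 s, if anything falls off the work surface, if the arm or the gripper's body presses on something with over 40 N, if the wrist force passes 120 N, or if a joint passes its speed limit or range.

## Working session

There is one attempt and no reset: what is moved stays moved. The work goes in short steps, Python scripts to look and compute and a tool call to move; the robot and the scene stay as the last step left them, time stands still between calls to the robot, and variables do not carry over. Pictures are saved under pics/ and viewed, at most 10 in all, crops included, and the job is handed in when it is done.

Besides the shell and the picture viewer there is one more tool, called after "Call:" in YAML: its name, and indented under it one key for each argument. carry_out: Moves the arm, as the interface text tells. Its arguments: {"type":"object","properties":{"plan":{"type":"array"},"squeeze":{"type":"number"}},"required":["plan"]}

```bash
ls; mkdir -p pics
python3 - <<'E'
from plant import r
import cv2
for n in("side","top"):
    cv2.imwrite(f"pics/{n}0.png",r.snapshot(n)[:,:,::-1]); print(n,r.camera_params(n))
print(r.get_state())
E
```

```text
pics
side {'fx': 494.44593973675586, 'fy': 494.44593973675586, 'cx': 328.13759802333493, 'cy': 241.84562986795407, 'distortion': array([-0.12861255,  0.        ,  0.        ,  0.        ,  0.        ]), 'position': array([ 0.53157585, -0.59596556,  0.86042389]), 'attitude': array([ 0.93356594, -0.02824111,  0.01293387, -0.35705713])}
top {'fx': 579.808444227625, 'fy': 579.808444227625, 'cx': 314.23446834540425, 'cy': 249.76641473290107, 'distortion': array([-0.1759869,  0.       ,  0.       ,  0.       ,  0.       ]), 'position': array([0.40137091, 0.04855475, 1.62829841]), 'attitude': array([ 0.70743723, -0.70402687,  0.04452851, -0.04354235])}
{'clock': 0.1, 'q': array([ 1.29480046,  0.6898894 , -0.19452914,  1.5662022 ,  0.15730385,
        0.90253562, -0.21510506]), 'qd': array([ 0.00215394, -0.00277779, -0.00049623, -0.00267559, -0.00220402,
       -0.00132465, -0.00050374]), 'joint_torque': array([-2.30061523e-03, -5.28500819e+01, -1.27137959e+00, -1.53837991e+01,
       -5.25563385e-02,  1.95022920e-03,  3.75284401e-05]), 'tool_pos': array([ 0.19033025, -0.59472702,  0.23800725]), 'eef_rot': array([ 9.88021088e-01,  1.54316737e-01, -1.86598546e-04, -7.99894762e-04]), 'contact_force': array([ 0.92116028, -0.66529565, -0.81672959]), 'moment': array([ 0.0068996 , -0.00220127, -0.03508912]), 'finger_force': 0.0, 'opening': 0.9960255470876753}
```

View pics/top0.png

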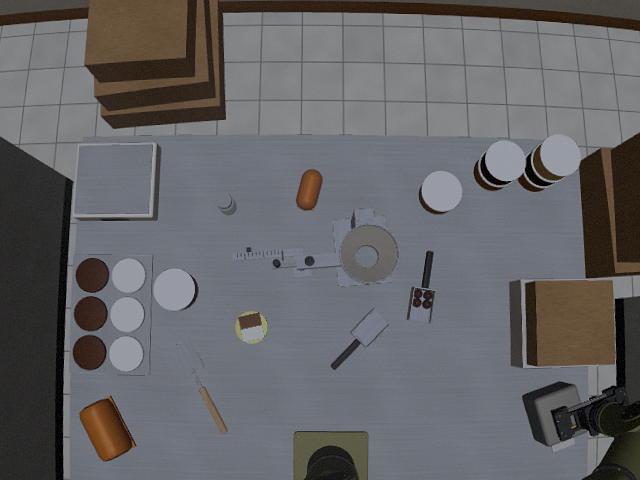

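View pics/side0.png

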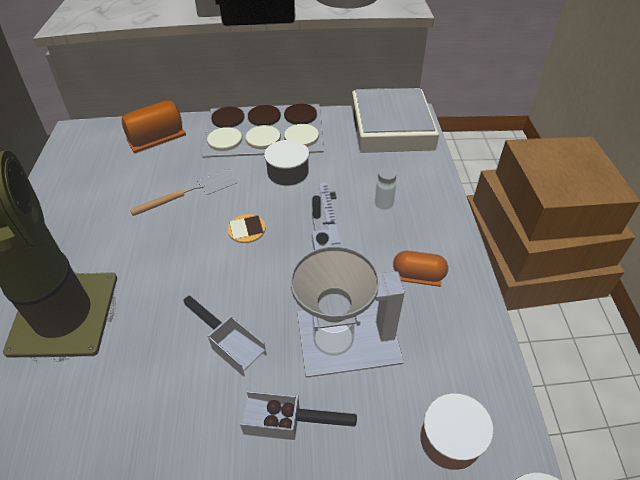

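Top view: the real scoop holds the truffles at about (422,300), with its handle pointing up to (428,255). The funnel is at (368,255), the button at (309,261), the handle post at (276,264) and the tab at (249,250). The side view shows the same things, with the scoop at (270,415) and the funnel at (335,283).

```bash
cat > h.py <<'E'
import numpy as np, cv2
from scipy.spatial.transform import Rotation as R
from plant import r
def ray(n,uv):
    c=r.camera_params(n); K=np.array([[c['fx'],0,c['cx']],[0,c['fy'],c['cy']],[0,0,1]])
    p=cv2.undistortPoints(np.array(uv,float).reshape(-1,1,2),K,c['distortion']).reshape(-1,2)
    d=R.from_quat(c['attitude']).apply(np.c_[p,np.ones(len(p))])
    return c['position'],d
def onz(n,uv,z):
    o,d=ray(n,uv); return o+d*((z-o[2])/d[:,2])[:,None]
def tri(a,b):
    o1,d1=ray("top",a);o2,d2=ray("side",b);out=[]
    for u,v in zip(d1,d2):
        s=np.linalg.lstsq(np.c_[u,-v],o2-o1,rcond=None)[0]
        P,Q=o1+s[0]*u,o2+s[1]*v; out.append(np.r_[(P+Q)/2,np.linalg.norm(P-Q)])
    return np.array(out)
def crop(img,x0,y0,x1,y1,s,name):
    cv2.imwrite(f"pics/{name}.png",cv2.resize(img[y0:y1,x0:x1],None,fx=s,fy=s,interpolation=cv2.INTER_CUBIC))
E
python3 - <<'E'
from h import *
t=cv2.imread("pics/top0.png"); s=cv2.imread("pics/side0.png")
crop(t,225,195,445,340,3.6,"tc"); crop(s,235,170,415,445,2.18,"sc")
for n,im,(x0,y0,x1,y1) in(("top",t,(225,235,440,330)),("side",s,(235,170,415,445))):
    m=np.zeros(im.shape[:2],np.uint8); m[y0:y1,x0:x1]=(im[y0:y1,x0:x1].max(2)<70)
    k,_,st,ce=cv2.connectedComponentsWithStats(m)
    for i in range(1,k):
        if st[i,4]>8: print(n,st[i],ce[i].round(1))
E
```

```text
top [247 248   4   4  16] [248.5 249.5]
top [421 251  12  37 265] [427.1 269.3]
top [305 257   9   9  67] [308.9 260.7]
top [273 259   7   9  47] [276.2 263.2]
top [407 287  17  32 203] [414.6 299. ]
top [422 290  13  30 175] [428.  299.9]
side [268 170  40  15 496] [287.1 176. ]
side [330 193   6   6  23] [332.4 195.3]
side [313 196   7  22 150] [316.  206.5]
side [245 217  17  18  44] [251.1 226.5]
side [323 222  11   2  13] [328.7 222.8]
side [316 233  12  11 105] [321.8 237.9]
side [267 400  27  17 254] [280.2 408. ]
side [296 401  61  25 738] [325.2 416.9]
side [264 415  28  13 188] [277.1 421.5]
side [294 422   3   9  14] [295.1 425.7]
```

View pics/tc.png

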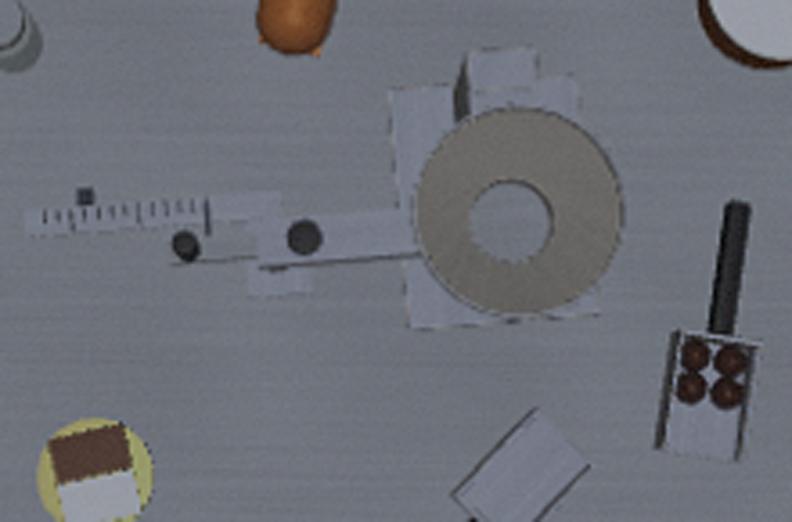

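View pics/sc.png

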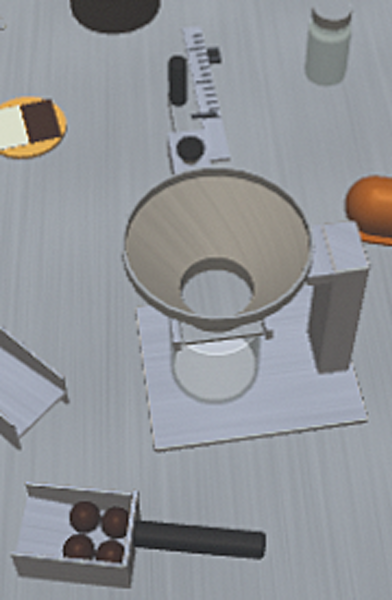

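The crops show the pointer bar at top px (283,255), the tab at (248.5,249.5) and the funnel rim centred at (369.3,253.8). The scoop handle runs from (430,251) to (425,287), with the nose pointing down.

Run:
```python
from h import *
np.set_printoptions(precision=4,suppress=True)
t=cv2.imread("pics/top0.png")
f=onz("top",[(369.3,253.75)],.198)[0]; b=onz("top",[(308.9,260.7)],.142)[0]; g=onz("top",[(276.2,262.7)],.168)[0]
print("funnel",f,"button",b,np.linalg.norm(b-f-[0,0,b[2]-f[2]]),"post",g)
print("btn tri",tri([(308.9,260.7)],[(321.8,237.9)]))
d=(b-f)[:2]; print("y axis angle btn",np.degrees(np.arctan2(d[1],d[0]))); d=(g-f)[:2]; print("post",np.degrees(np.arctan2(d[1],d[0])),np.linalg.norm(d))
p=onz("top",[(282.8,255.5)],.103)[0]; i=onz("top",[(248.5,249.5)],.110)[0]; print("ptr",p,"tab",i)
iS=onz("side",[(332.4,195.3)],.108)[0];pS=onz("side",[(328.7,222.8)],.103)[0];print("side ptr",pS,"tab",iS)
y=(g-f)[:2]/np.linalg.norm((g-f)[:2]); print("along y: ptr",(p-f)[:2]@y,"tab",(i-f)[:2]@y,"side",(pS-f)[:2]@y,(iS-f)[:2]@y)
m=np.zeros(t.shape[:2],np.uint8); m[245:289,415:440]=t[245:289,415:440].max(2)<80
P=np.argwhere(m)[:,::-1]; W=onz("top",P,.05)[:,:2]; (c,sz,a)=cv2.minAreaRect(W.astype(np.float32)); print("handle rect",c,sz,a)
v=np.linalg.svd(W-W.mean(0))[2][0]; print("mean",W.mean(0),"dir",v, "nose ang",np.degrees(np.arctan2(*(-v*np.sign(v[0]))[::-1])))
s=cv2.imread("pics/side0.png");m=np.zeros(s.shape[:2],np.uint8); m[398:430,294:362]=s[398:430,294:362].max(2)<80
P=np.argwhere(m)[:,::-1]; W=onz("side",P,.045)[:,:2]; print("side mean",W.mean(0),"rect",cv2.minAreaRect(W.astype(np.float32)))
print("nose corners",onz("top",[(225+657/3.6,195+449/3.6),(225+739/3.6,195+460/3.6)],.05),"back corners",onz("top",[(225+673/3.6,195+332/3.6),(225+762/3.6,195+342/3.6)],.05))
T=r.get_state();print(R.from_quat(T['eef_rot']).as_matrix())
```

```text
funnel [ 0.5713 -0.0901  0.198 ] button [0.5591 0.0605 0.142 ] 0.15111184089031096 post [0.5508 0.1431 0.168 ]
btn tri [[0.5611 0.0607 0.1383 0.0032]]
y axis angle btn 94.60814814304979
post 95.00411489591086 0.23411538455026823
ptr [0.5767 0.1301 0.103 ] tab [0.5914 0.2207 0.11  ]
side ptr [0.5812 0.1357 0.103 ] tab [0.5945 0.2157 0.108 ]
along y: ptr 0.21884785037385648 tab 0.3078792506572126 side 0.22405276481034755 0.30264045576262283
handle rect (0.5428725481033325, -0.2627464830875397) (0.033513884991407394, 0.11159109324216843) 72.05864715576172
mean [ 0.5458 -0.2634] dir [-0.9836  0.1805] nose ang 169.5995672064556
side mean [ 0.5492 -0.2663] rect ((0.5510967969894409, -0.2662602663040161), (0.050623804330825806, 0.10346975922584534), 82.14344024658203)
nose corners [[ 0.4084 -0.208   0.05  ]
 [ 0.3999 -0.2708  0.05  ]] back corners [[ 0.4971 -0.2212  0.05  ]
 [ 0.4895 -0.2898  0.05  ]]
[[ 0.9524  0.3049 -0.0006]
 [ 0.3049 -0.9524  0.0015]
 [-0.0001 -0.0016 -1.    ]]
```

Run:
```python
from h import *
c=r.camera_params("top");K=np.array([[c['fx'],0,c['cx']],[0,c['fy'],c['cy']],[0,0,1]])
Rw=R.from_quat(c['attitude']).inv()
def proj(P):
    return cv2.projectPoints(np.array(P,float),Rw.as_rotvec(),-Rw.apply(c['position']),K,c['distortion'])[0].reshape(-1,2).round(0)
print(proj([(.191,-.595,.239),(.191,-.595,.4),(.4,-.5,0),(.4,-.5,.2),(0.527,-.262,.25)]))
print("box corner at z=0,.2,.35:",[onz("top",[(511,280),(511,366)],z).round(3).tolist() for z in (0,.2,.35)])
```

```text
[[574. 406.]
 [605. 415.]
 [506. 322.]
 [531. 322.]
 [442. 270.]]
box corner at z=0,.2,.35: [[[0.521, -0.519, 0.0], [0.275, -0.514, 0.0]], [[0.506, -0.45, 0.2], [0.291, -0.445, 0.2]], [[0.495, -0.397, 0.35], [0.302, -0.393, 0.35]]]
```

Call:
carry_out:
  plan:
    - {"rot": [0,0,0],"xyz": [0.08,-0.221,-0.08],"grip": 0}
    - {"rot": [0,0,0],"xyz": [0.08,-0.221,-0.08],"grip": 0}
    - {"rot": [0,0,0],"xyz": [0.08,-0.221,-0.08],"grip": 0}
    - {"rot": [0,0,0],"xyz": [0.08,-0.221,-0.08],"grip": 0}
    - {"rot": [0,0,0],"xyz": [0.08,-0.221,-0.08],"grip": 0}
    - {"rot": [0,0,0],"xyz": [0.08,-0.221,-0.08],"grip": 0}
    - {"rot": [0,0,0],"xyz": [0.08,-0.221,-0.08],"grip": 0}
    - {"rot": [0,0,0],"xyz": [0.08,-0.221,-0.08],"grip": 0}

```text
clock: 0.77
tool_pos: [0.1996, -0.3592, 0.3195]
eef_rot: [0.988, 0.156, 0.0, 0.001]
contact_force: [-0.3, -1.3, 0.5]
opening: 1.0
finger_force: 0.0
```

Call:
carry_out:
  plan:
    - {"rot": [0,0,0.12],"xyz": [0.04,0,0],"grip": 0}
    - {"rot": [0,0,0.24],"xyz": [0.08,0,0],"grip": 0}
    - {"rot": [0,0,0.36],"xyz": [0.12,0,0.02],"grip": 0}
    - {"rot": [0,0,0.49],"xyz": [0.16,0,0.04],"grip": 0}
    - {"rot": [0,0,0.49],"xyz": [0.2,0.002,0.06],"grip": 0}
    - {"rot": [0,0,0.49],"xyz": [0.24,0.004,0.07],"grip": 0}
    - {"rot": [0,0,0.49],"xyz": [0.28,0.006,0.08],"grip": 0}
    - {"rot": [0,0,0.49],"xyz": [0.31,0.006,0.09],"grip": 0}

```text
clock: 1.43
tool_pos: [0.4911, -0.2748, 0.2293]
eef_rot: [0.996, -0.091, -0.0, 0.001]
contact_force: [1.0, -0.2, -0.1]
opening: 1.001
finger_force: 0.0
```

Call:
carry_out:
  plan:
    - {"rot": [0,0,0],"xyz": [0.028,-0.015,0.02],"grip": 0}
    - {"rot": [0,0,0],"xyz": [0.028,-0.015,0.06],"grip": 0}
    - {"rot": [0,0,0],"xyz": [0.028,-0.015,0.1],"grip": 0}
    - {"rot": [0,0,0],"xyz": [0.028,-0.015,0.14],"grip": 0}
    - {"rot": [0,0,0],"xyz": [0.028,-0.015,0.17],"grip": 0}
    - {"rot": [0,0,0],"xyz": [0.028,-0.015,0.19],"grip": 0}
    - {"rot": [0,0,0],"xyz": [0.028,-0.015,0.206],"grip": 0}
    - {"rot": [0,0,0],"xyz": [0.028,-0.015,0.206],"grip": 0}

```text
clock: 2.1
tool_pos: [0.5169, -0.2644, 0.0204]
eef_rot: [0.996, -0.09, -0.003, -0.001]
contact_force: [-0.9, -0.2, -0.3]
opening: 1.001
finger_force: 0.0
```

Call:
carry_out:
  plan:
    - {"rot": [0,0,0],"xyz": [0,0,0],"grip": 100}
    - {"rot": [0,0,0],"xyz": [0,0,0],"grip": 150}
    - {"rot": [0,0,0],"xyz": [0,0,0],"grip": 190}
    - {"rot": [0,0,0],"xyz": [0,0,0],"grip": 255}
    - {"rot": [0,0,0],"xyz": [0,0,0],"grip": 255}
    - {"rot": [0,0,0],"xyz": [0,0,0],"grip": 255}
    - {"rot": [0,0,0],"xyz": [0,0,0],"grip": 255}
    - {"rot": [0,0,0],"xyz": [0,0,0],"grip": 255}
  squeeze: 50

```text
clock: 2.77
tool_pos: [0.5193, -0.2641, 0.0255]
eef_rot: [0.996, -0.09, 0.0, 0.0]
contact_force: [-0.8, -0.0, 0.7]
opening: 0.422
finger_force: 0.0
```

Run:
```python
from h import *
print(r.get_state())
t=r.snapshot("top")[:,:,::-1];s=r.snapshot("side")[:,:,::-1]
crop(t,385,225,465,345,4.5,"a"); crop(s,230,280,410,460,3,"b")
a,b=cv2.imread("pics/a.png"),cv2.imread("pics/b.png")
a=cv2.copyMakeBorder(a[:540],0,0,0,0,0) if 0 else a
h=540; o=np.hstack([a[:h],b[:h]]); cv2.imwrite("pics/g1.png",o[:, :800] if o.shape[1]<=800 else cv2.resize(o,(800,int(h*800/o.shape[1]))))
```

```text
{'clock': 2.7667, 'q': array([ 0.42744358,  0.95023444, -0.06276095,  1.82681806,  0.14228529,
        0.3683515 , -1.49280799]), 'qd': array([-0.0005026 ,  0.00355049,  0.00095492,  0.00199543,  0.0013854 ,
       -0.00155885,  0.00028802]), 'joint_torque': array([ 1.47869904e-02, -5.51101005e+01,  5.88195138e-01, -7.16840476e+00,
       -2.90644675e-03, -7.72950193e-02, -5.03885155e-05]), 'tool_pos': array([ 0.51934785, -0.26413468,  0.02547304]), 'eef_rot': array([ 9.95948290e-01, -8.99273929e-02,  2.42938551e-04,  9.39054522e-05]), 'contact_force': array([-0.81725499, -0.00260716,  0.65327013]), 'moment': array([ 0.06376407, -0.02338962, -0.00545541]), 'finger_force': 0.0, 'opening': 0.42201293117443733}
```

View pics/g1.png

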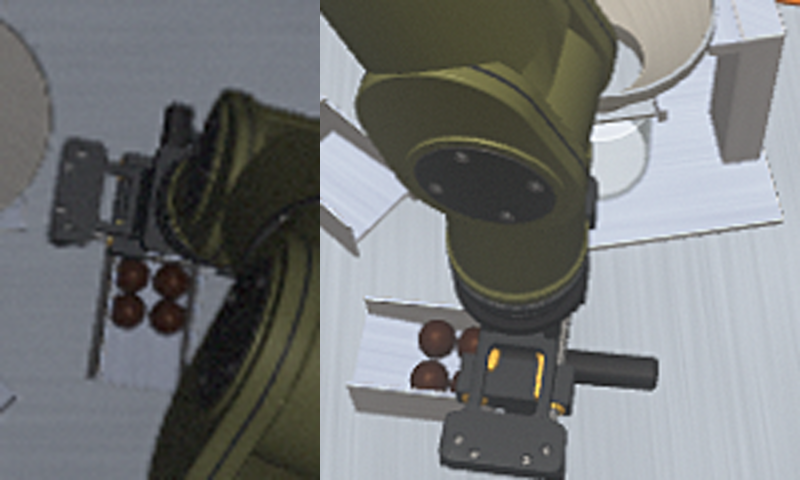

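The picture shows the fingers straddling the handle just behind the bowl (top ~(150,205) in the composite). They have not closed fully yet, so I keep closing and then lift slowly.

Call:
carry_out:
  plan:
    - {"rot": [0,0,0],"xyz": [0,0,0],"grip": 255}
    - {"rot": [0,0,0],"xyz": [0,0,0],"grip": 255}
    - {"rot": [0,0,0],"xyz": [0,0,0],"grip": 255}
    - {"rot": [0,0,0],"xyz": [0,0,0],"grip": 255}
    - {"rot": [0,0,0],"xyz": [0,0,0],"grip": 255}
    - {"rot": [0,0,0],"xyz": [0,0,0],"grip": 255}
    - {"rot": [0,0,0],"xyz": [0,0,0],"grip": 255}
    - {"rot": [0,0,0],"xyz": [0,0,0],"grip": 255}
  squeeze: 60

```text
clock: 3.53
tool_pos: [0.5194, -0.2639, 0.0252]
eef_rot: [0.996, -0.09, 0.0, -0.0]
contact_force: [0.3, 1.2, 1.5]
opening: 0.193
finger_force: 59.8
```

Call:
carry_out:
  plan:
    - {"rot": [0,0,0],"xyz": [0,0,-0.01],"grip": 255}
    - {"rot": [0,0,0],"xyz": [0,0,-0.025],"grip": 255}
    - {"rot": [0,0,0],"xyz": [0,0,-0.05],"grip": 255}
    - {"rot": [0,0,0],"xyz": [0,0,-0.08],"grip": 255}
    - {"rot": [0,0,0],"xyz": [0,0,-0.11],"grip": 255}
    - {"rot": [0,0,0],"xyz": [0,0,-0.135],"grip": 255}
    - {"rot": [0,0,0],"xyz": [0,0,-0.15],"grip": 255}
    - {"rot": [0,0,0],"xyz": [0,0,-0.15],"grip": 255}

```text
clock: 4.2
tool_pos: [0.5208, -0.2656, 0.179]
eef_rot: [0.996, -0.09, 0.003, 0.001]
contact_force: [0.3, -0.1, -1.1]
opening: 0.196
finger_force: 59.8
```

Call:
carry_out:
  plan:
    - {"rot": [0,0,-0.06],"xyz": [-0.005,-0.003,-0.008],"grip": 255}
    - {"rot": [0,0,-0.18],"xyz": [-0.014,-0.008,-0.022],"grip": 255}
    - {"rot": [0,0,-0.3],"xyz": [-0.027,-0.015,-0.044],"grip": 255}
    - {"rot": [0,0,-0.42],"xyz": [-0.04,-0.022,-0.065],"grip": 255}
    - {"rot": [0,0,-0.54],"xyz": [-0.055,-0.03,-0.09],"grip": 255}
    - {"rot": [0,0,-0.66],"xyz": [-0.07,-0.038,-0.112],"grip": 255}
    - {"rot": [0,0,-0.78],"xyz": [-0.082,-0.045,-0.132],"grip": 255}
    - {"rot": [0,0,-0.9],"xyz": [-0.09,-0.05,-0.145],"grip": 255}

```text
clock: 4.87
tool_pos: [0.4381, -0.1982, 0.3209]
eef_rot: [0.935, 0.355, -0.001, 0.0]
contact_force: [-0.1, 0.1, -2.2]
opening: 0.194
finger_force: 59.8
```

Call:
carry_out:
  plan:
    - {"rot": [0,0,-0.12],"xyz": [0,0,0],"grip": 255}
    - {"rot": [0,0,-0.24],"xyz": [0,0,0],"grip": 255}
    - {"rot": [0,0,-0.36],"xyz": [0,0,0],"grip": 255}
    - {"rot": [0,0,-0.48],"xyz": [0,0,0],"grip": 255}
    - {"rot": [0,0,-0.6],"xyz": [0,0,0],"grip": 255}
    - {"rot": [0,0,-0.72],"xyz": [0,0,0],"grip": 255}
    - {"rot": [0,0,-0.84],"xyz": [0,0,0],"grip": 255}
    - {"rot": [0,0,-0.96],"xyz": [0,0,0],"grip": 255}

```text
clock: 5.53
tool_pos: [0.4385, -0.199, 0.3189]
eef_rot: [0.665, 0.746, -0.001, -0.001]
contact_force: [-0.8, 0.6, -1.4]
opening: 0.197
finger_force: 59.8
```

Run:
```python
from h import *
s=r.get_state();print(s['q'].round(3),s['tool_pos'],R.from_quat(s['eef_rot']).as_matrix().round(3))
t=r.snapshot("top")[:,:,::-1];q=r.snapshot("side")[:,:,::-1]
cv2.imwrite("pics/two.png",np.hstack([t[200:400,240:640],q[150:350,130:530]]).copy())
cv2.imwrite("pics/two.png",np.vstack([cv2.resize(t[180:380,290:590],(750,500))[:300 if 0 else 500]])[:290].copy() if 0 else np.hstack([cv2.resize(t[200:420,340:540],(400,440)),cv2.resize(q[230:480,200:427],(400,440))]))
```

```text
[ 0.792  0.46  -0.697  1.855  0.356  0.958  0.052] [ 0.43849667 -0.1989887   0.31894374] [[-0.114  0.993 -0.003]
 [ 0.993  0.114  0.001]
 [ 0.001 -0.003 -1.   ]]
```

View pics/two.png

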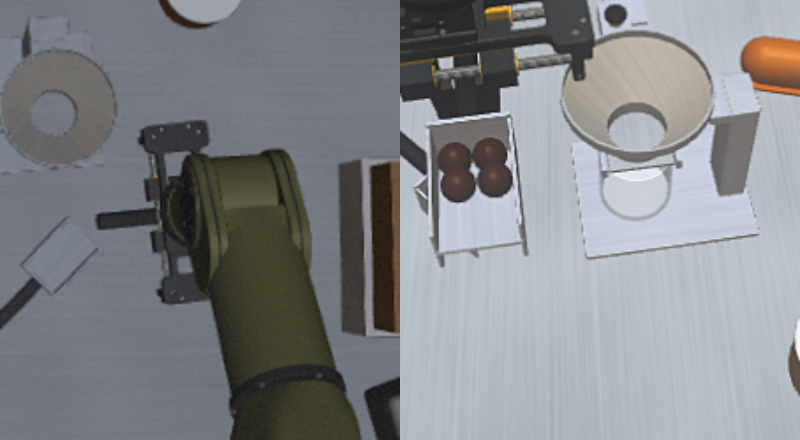

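The picture shows the scoop level with all four truffles at the back of the bowl (side crop ~(475,170)), and the funnel empty. I continue the yaw and swing over to the funnel.

Call:
carry_out:
  plan:
    - {"rot": [0,0,-0.12],"xyz": [0.006,0.001,0],"grip": 255}
    - {"rot": [0,0,-0.24],"xyz": [0.018,0.002,0],"grip": 255}
    - {"rot": [0,0,-0.36],"xyz": [0.032,0.004,0],"grip": 255}
    - {"rot": [0,0,-0.48],"xyz": [0.046,0.006,0],"grip": 255}
    - {"rot": [0,0,-0.6],"xyz": [0.06,0.008,0],"grip": 255}
    - {"rot": [0,0,-0.72],"xyz": [0.074,0.01,0],"grip": 255}
    - {"rot": [0,0,-0.84],"xyz": [0.088,0.012,0],"grip": 255}
    - {"rot": [0,0,-0.96],"xyz": [0.1,0.013,0],"grip": 255}

```text
clock: 6.3
tool_pos: [0.441, -0.0972, 0.3195]
eef_rot: [0.247, 0.969, -0.0, -0.001]
contact_force: [-0.3, 0.0, -2.0]
opening: 0.196
finger_force: 59.8
```

Call:
carry_out:
  plan:
    - {"rot": [0,0,-0.11],"xyz": [0.005,0.01,0],"grip": 255}
    - {"rot": [0,0,-0.22],"xyz": [0.01,0.018,0],"grip": 255}
    - {"rot": [0,0,-0.316],"xyz": [0.013,0.024,0],"grip": 255}
    - {"rot": [0,0,-0.316],"xyz": [0.014,0.027,0],"grip": 255}
    - {"rot": [0,0,-0.316],"xyz": [0.014,0.027,0],"grip": 255}

```text
clock: 6.72
tool_pos: [0.442, -0.0672, 0.3197]
eef_rot: [0.095, 0.996, 0.0, -0.001]
contact_force: [-0.2, 0.1, -2.4]
opening: 0.199
finger_force: 59.8
```

Run:
```python
from h import *
s=r.get_state();print(s['q'].round(3),s['tool_pos'],R.from_quat(s['eef_rot']).as_matrix().round(3))
```

```text
[ 0.748  0.509 -1.074  1.934  0.527  1.017  0.816] [ 0.44202321 -0.06715081  0.31966543] [[-0.982  0.188 -0.001]
 [ 0.188  0.982  0.   ]
 [ 0.001  0.    -1.   ]]
```

Call:
carry_out:
  plan:
    - {"rot": [0,0.08,0],"xyz": [0,0,0.006],"grip": 255}
    - {"rot": [0,0.18,0],"xyz": [0,0,0.012],"grip": 255}
    - {"rot": [0,0.28,0],"xyz": [0,0,0.015],"grip": 255}
    - {"rot": [0,0.38,0],"xyz": [-0.003,0,0.012],"grip": 255}
    - {"rot": [0,0.48,0],"xyz": [-0.007,0,0.008],"grip": 255}
    - {"rot": [0,0.56,0],"xyz": [-0.01,0,0.005],"grip": 255}
    - {"rot": [0,0.6,0],"xyz": [-0.012,0,0.003],"grip": 255}
    - {"rot": [0,0.6,0],"xyz": [-0.012,0,0.003],"grip": 255}

```text
clock: 7.38
tool_pos: [0.4555, -0.0705, 0.3151]
eef_rot: [0.092, 0.951, 0.027, -0.295]
contact_force: [-0.2, -0.9, -1.4]
opening: 0.196
finger_force: 59.8
```

Run:
```python
from h import *
s=r.get_state();print(s['q'].round(3),s['tool_pos'],R.from_quat(s['eef_rot']).as_matrix().round(3))
```

```text
[ 0.552  0.844 -0.954  1.454  0.341  1.693  0.93 ] [ 0.45551732 -0.07049355  0.31510047] [[-0.809  0.191 -0.557]
 [ 0.158  0.982  0.106]
 [ 0.567 -0.002 -0.824]]
```

Call:
carry_out:
  plan:
    - {"rot": [0,0.05,0],"xyz": [0,0,-0.006],"grip": 255}
    - {"rot": [0,0.1,0],"xyz": [-0.001,0,-0.012],"grip": 255}
    - {"rot": [0,0.15,0],"xyz": [-0.002,0,-0.017],"grip": 255}
    - {"rot": [0,0.2,0],"xyz": [-0.003,0,-0.022],"grip": 255}
    - {"rot": [0,0.24,0],"xyz": [-0.004,0,-0.026],"grip": 255}
    - {"rot": [0,0.24,0],"xyz": [-0.004,0,-0.026],"grip": 255}
    - {"rot": [0,0.24,0],"xyz": [-0.004,0,-0.026],"grip": 255}
    - {"rot": [0,0.24,0],"xyz": [-0.004,0,-0.026],"grip": 255}

```text
clock: 8.05
tool_pos: [0.4715, -0.0731, 0.3366]
eef_rot: [0.085, 0.91, 0.037, -0.405]
contact_force: [0.1, -0.3, -0.8]
opening: 0.197
finger_force: 59.8
```

Run:
```python
from h import *
s=r.get_state();print(s['q'].round(3),s['tool_pos'],R.from_quat(s['eef_rot']).as_matrix().round(3))
t=r.snapshot("top")[:,:,::-1];q=r.snapshot("side")[:,:,::-1]
cv2.imwrite("pics/p1.png",np.hstack([cv2.resize(t[180:340,290:450],(400,400)),cv2.resize(q[220:420,220:420],(400,400))]))
```

```text
[ 0.475  0.962 -0.906  1.224  0.268  1.987  0.945] [ 0.47145678 -0.07311776  0.33662719] [[-0.657  0.185 -0.731]
 [ 0.125  0.983  0.137]
 [ 0.743 -0.001 -0.669]]
```

View pics/p1.png

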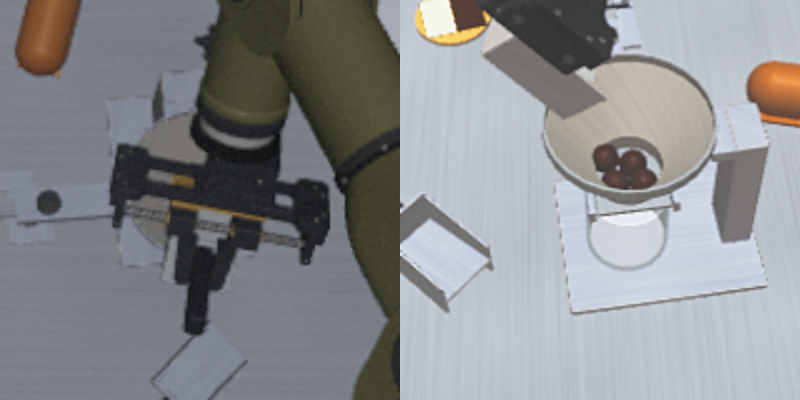

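All four truffles sit at the funnel's throat (side crop ~(625,165)). Next I level the scoop, carry it off to the right and lower it.

Call:
carry_out:
  plan:
    - {"rot": [0,-0.1,0],"xyz": [0.008,0,0],"grip": 255}
    - {"rot": [0,-0.22,0],"xyz": [0.018,0,0.001],"grip": 255}
    - {"rot": [0,-0.34,0],"xyz": [0.028,0,0.001],"grip": 255}
    - {"rot": [0,-0.46,0],"xyz": [0.036,0,0.002],"grip": 255}
    - {"rot": [0,-0.58,0],"xyz": [0.042,0,0.002],"grip": 255}
    - {"rot": [0,-0.7,0],"xyz": [0.042,0,0.002],"grip": 255}
    - {"rot": [0,-0.82,0],"xyz": [0.042,0,0.002],"grip": 255}
    - {"rot": [0,-0.84,0],"xyz": [0.042,0,0.002],"grip": 255}

```text
clock: 8.82
tool_pos: [0.4387, -0.0668, 0.3672]
eef_rot: [0.091, 0.996, -0.003, 0.002]
contact_force: [-1.7, -1.0, -0.6]
opening: 0.196
finger_force: 59.8
```

Call:
carry_out:
  plan:
    - {"rot": [0,0,0],"xyz": [-0.003,-0.015,0],"grip": 255}
    - {"rot": [0,0,0.06],"xyz": [-0.01,-0.045,0],"grip": 255}
    - {"rot": [0,0,0.16],"xyz": [-0.019,-0.08,0],"grip": 255}
    - {"rot": [0,0,0.26],"xyz": [-0.027,-0.115,0],"grip": 255}
    - {"rot": [0,0,0.36],"xyz": [-0.036,-0.15,0],"grip": 255}
    - {"rot": [0,0,0.46],"xyz": [-0.044,-0.185,0.02],"grip": 255}
    - {"rot": [0,0,0.52],"xyz": [-0.05,-0.212,0.05],"grip": 255}
    - {"rot": [0,0,0.52],"xyz": [-0.053,-0.226,0.08],"grip": 255}

```text
clock: 9.48
tool_pos: [0.4522, -0.3041, 0.286]
eef_rot: [0.35, 0.937, -0.002, 0.001]
contact_force: [0.2, 0.3, -2.5]
opening: 0.198
finger_force: 59.8
```

Run:
```python
from h import *
s=r.get_state();print(s['q'].round(3),s['tool_pos'],R.from_quat(s['eef_rot']).as_matrix().round(3))
t=r.snapshot("top")[:,:,::-1];q=r.snapshot("side")[:,:,::-1]
cv2.imwrite("pics/p2.png",np.hstack([cv2.resize(t[200:400,340:540],(400,400)),cv2.resize(q[180:480,170:470],(400,400))]))
```

```text
[ 1.005  0.632 -0.85   1.733  0.549  1.029  0.813] [ 0.45224694 -0.3041382   0.28597731] [[-0.755  0.655  0.001]
 [ 0.655  0.755 -0.004]
 [-0.004 -0.002 -1.   ]]
```

View pics/p2.png

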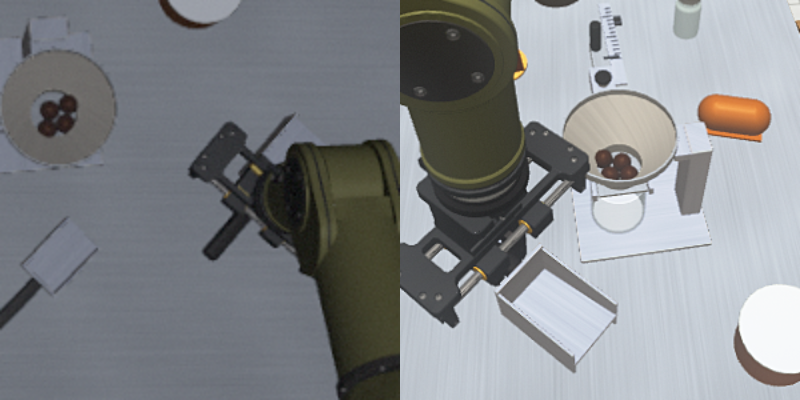

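The funnel holds the four truffles and the scoop is empty, level and clear of everything. I lower it now.

Call:
carry_out:
  plan:
    - {"rot": [0,0,0],"xyz": [0,0,0.03],"grip": 255}
    - {"rot": [0,0,0],"xyz": [0,0,0.07],"grip": 255}
    - {"rot": [0,0,0],"xyz": [0,0,0.11],"grip": 255}
    - {"rot": [0,0,0],"xyz": [0,0,0.15],"grip": 255}
    - {"rot": [0,0,0],"xyz": [0,0,0.19],"grip": 255}
    - {"rot": [0,0,0],"xyz": [0,0,0.22],"grip": 255}
    - {"rot": [0,0,0],"xyz": [0,0,0.235],"grip": 255}
    - {"rot": [0,0,0],"xyz": [0,0,0.245],"grip": 255}

```text
clock: 10.25
tool_pos: [0.4539, -0.2979, 0.0413]
eef_rot: [0.345, 0.939, 0.001, -0.0]
contact_force: [0.2, -0.5, -1.0]
opening: 0.194
finger_force: 59.8
```

Call:
carry_out:
  plan:
    - {"rot": [0,0,0],"xyz": [0,0,0.006],"grip": 255}
    - {"rot": [0,0,0],"xyz": [0,0,0.01],"grip": 255}
    - {"rot": [0,0,0],"xyz": [0,0,0.013],"grip": 255}
    - {"rot": [0,0,0],"xyz": [0,0,0.013],"grip": 255}

```text
clock: 10.58
tool_pos: [0.4539, -0.2997, 0.0292]
eef_rot: [0.346, 0.938, -0.0, 0.001]
contact_force: [-0.7, -1.1, -0.9]
opening: 0.198
finger_force: 59.8
```

Run:
```python
from h import *
s=r.get_state();print(s['q'].round(3),s['tool_pos'],s['contact_force'],R.from_quat(s['eef_rot']).as_matrix().round(3))
```

```text
[ 0.806  0.97  -0.526  1.932  0.984  0.52   0.438] [ 0.4538662  -0.29972716  0.02915042] [-0.68944722 -1.14461036 -0.91819103] [[-0.761  0.649  0.002]
 [ 0.649  0.761 -0.001]
 [-0.002  0.    -1.   ]]
```

Lower a further 3.5 mm, then open and rise.

Call:
carry_out:
  plan:
    - {"rot": [0,0,0],"xyz": [0,0,0.002],"grip": 255}
    - {"rot": [0,0,0],"xyz": [0,0,0.0035],"grip": 255}
    - {"rot": [0,0,0],"xyz": [0,0,0.0035],"grip": 255}
    - {"rot": [0,0,0],"xyz": [0,0,0.0035],"grip": 150}
    - {"rot": [0,0,0],"xyz": [0,0,0.0035],"grip": 50}
    - {"rot": [0,0,0],"xyz": [0,0,0.0035],"grip": 0}
    - {"rot": [0,0,0],"xyz": [0,0,0.0035],"grip": 0}
    - {"rot": [0,0,0],"xyz": [0,0,0.0035],"grip": 0}

```text
clock: 11.25
tool_pos: [0.4532, -0.2996, 0.0248]
eef_rot: [0.346, 0.938, -0.0, 0.0]
contact_force: [-0.6, -0.4, -0.3]
opening: 0.554
finger_force: 0.0
```

Call:
carry_out:
  plan:
    - {"rot": [0,0,0],"xyz": [0,0,0],"grip": 0}
    - {"rot": [0,0,0],"xyz": [0,0,0],"grip": 0}
    - {"rot": [0,0,0],"xyz": [0,0,-0.015],"grip": 0}
    - {"rot": [0,0,0],"xyz": [0,0,-0.045],"grip": 0}
    - {"rot": [0,0,0],"xyz": [0,0,-0.085],"grip": 0}
    - {"rot": [0,0,0],"xyz": [0,0,-0.125],"grip": 0}
    - {"rot": [0,0,0],"xyz": [0,0,-0.165],"grip": 0}
    - {"rot": [0,0,0],"xyz": [0,0,-0.205],"grip": 0}

```text
clock: 11.92
tool_pos: [0.4526, -0.2992, 0.2316]
eef_rot: [0.345, 0.938, 0.0, -0.0]
contact_force: [1.9, -1.6, 0.0]
opening: 1.001
finger_force: 0.0
```

Run:
```python
from h import *
s=r.get_state();print(s['q'].round(3),s['tool_pos'],R.from_quat(s['eef_rot']).as_matrix().round(3))
t=r.snapshot("top")[:,:,::-1];q=r.snapshot("side")[:,:,::-1]
cv2.imwrite("pics/p3.png",np.hstack([cv2.resize(t[200:400,340:540],(400,400)),cv2.resize(q[180:480,170:470],(400,400))]))
```

```text
[ 0.971  0.694 -0.807  1.805  0.621  0.917  0.749] [ 0.45261804 -0.29916865  0.23164849] [[-0.761  0.648 -0.001]
 [ 0.648  0.761  0.001]
 [ 0.001  0.    -1.   ]]
```

View pics/p3.png

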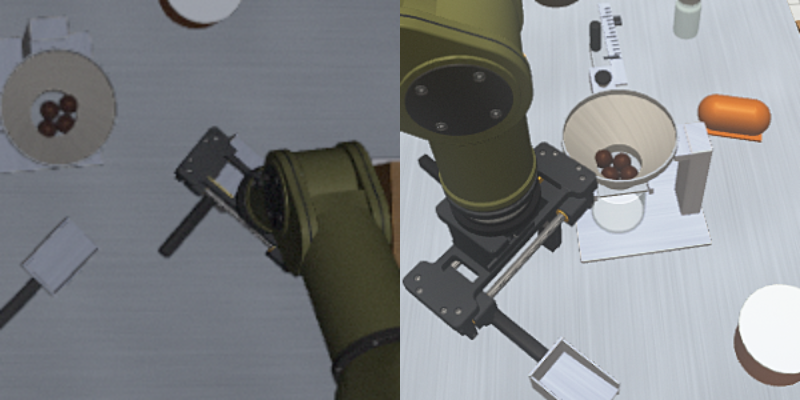

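The scoop stands upright on the counter, released (side crop ~(575,385)). I now move over to the button with the fingers shut.

Call:
carry_out:
  plan:
    - {"rot": [0,0,0.05],"xyz": [0.01,0.02,-0.025],"grip": 255}
    - {"rot": [0,0,0.15],"xyz": [0.025,0.055,-0.045],"grip": 255}
    - {"rot": [0,0,0.27],"xyz": [0.041,0.092,-0.06],"grip": 255}
    - {"rot": [0,0,0.39],"xyz": [0.058,0.13,-0.07],"grip": 255}
    - {"rot": [0,0,0.51],"xyz": [0.075,0.168,-0.07],"grip": 255}
    - {"rot": [0,0,0.63],"xyz": [0.092,0.206,-0.07],"grip": 255}
    - {"rot": [0,0,0.74],"xyz": [0.108,0.242,-0.07],"grip": 255}
    - {"rot": [0,0,0.78],"xyz": [0.122,0.274,-0.07],"grip": 255}
  squeeze: 40

```text
clock: 12.68
tool_pos: [0.538, -0.0089, 0.2995]
eef_rot: [0.678, 0.735, -0.0, -0.0]
contact_force: [-0.4, 0.2, 1.0]
opening: 0.421
finger_force: 0.0
```

Call:
carry_out:
  plan:
    - {"rot": [0,0,0],"xyz": [0.03,0.012,0],"grip": 255}
    - {"rot": [0,0,0],"xyz": [0.055,0.022,0],"grip": 255}
    - {"rot": [0,0,0],"xyz": [0.07,0.027,0],"grip": 255}
    - {"rot": [0,0,0],"xyz": [0.07,0.027,0],"grip": 255}
    - {"rot": [0,0,0],"xyz": [0.07,0.027,0],"grip": 255}
    - {"rot": [0,0,0],"xyz": [0.07,0.027,0],"grip": 255}

```text
clock: 13.18
tool_pos: [0.5585, 0.0583, 0.2991]
eef_rot: [0.677, 0.736, -0.001, 0.0]
contact_force: [-0.1, -1.2, 0.4]
opening: 0.004
finger_force: 0.0
```

Run:
```python
from h import *
s=r.get_state();print(s['q'].round(3),s['tool_pos'],s['opening'],s['contact_force'],R.from_quat(s['eef_rot']).as_matrix().round(3))
```

```text
[ 0.176  0.585 -0.612  1.668  0.385  1.014 -0.481] [0.55852409 0.05825054 0.29907702] 0.003687875727475303 [-0.14895326 -1.17111311  0.42992543] [[-0.083  0.997 -0.001]
 [ 0.997  0.083 -0.002]
 [-0.002 -0.002 -1.   ]]
```

Call:
carry_out:
  plan:
    - {"rot": [0,0,0],"xyz": [0.001,0,0.03],"grip": 255}
    - {"rot": [0,0,0],"xyz": [0.001,0,0.07],"grip": 255}
    - {"rot": [0,0,0],"xyz": [0.001,0,0.105],"grip": 255}
    - {"rot": [0,0,0],"xyz": [0.001,0,0.13],"grip": 255}
    - {"rot": [0,0,0],"xyz": [0.001,0,0.145],"grip": 255}
    - {"rot": [0,0,0],"xyz": [0.001,0,0.153],"grip": 255}
    - {"rot": [0,0,0],"xyz": [0.001,0,0.159],"grip": 255}
    - {"rot": [0,0,0],"xyz": [0.001,0,0.163],"grip": 255}

```text
clock: 13.85
tool_pos: [0.5585, 0.0593, 0.1368]
eef_rot: [0.677, 0.736, -0.001, 0.0]
contact_force: [-1.9, -1.8, 3.2]
opening: 0.001
finger_force: 1.6
```

Call:
carry_out:
  plan:
    - {"rot": [0,0,0],"xyz": [0,0,0.002],"grip": 255}
    - {"rot": [0,0,0],"xyz": [0,0,0.003],"grip": 255}
    - {"rot": [0,0,0],"xyz": [0,0,0.003],"grip": 255}

```text
clock: 14.1
tool_pos: [0.5595, 0.0609, 0.1345]
eef_rot: [0.677, 0.736, 0.0, 0.001]
contact_force: [-0.0, -1.1, 1.3]
opening: 0.007
finger_force: 0.5
```

Call:
carry_out:
  plan:
    - {"rot": [0,0,0],"xyz": [0,0,0.001],"grip": 255}
    - {"rot": [0,0,0],"xyz": [0,0,0.002],"grip": 255}
    - {"rot": [0,0,0],"xyz": [0,0,0.003],"grip": 255}
    - {"rot": [0,0,0],"xyz": [0,0,0.003],"grip": 255}

```text
clock: 14.43
tool_pos: [0.5597, 0.0614, 0.132]
eef_rot: [0.676, 0.737, 0.001, 0.001]
contact_force: [-1.9, -2.8, 9.9]
opening: 0.003
finger_force: 4.8
```

Call:
carry_out:
  plan:
    - {"rot": [0,0,0],"xyz": [0,0,-0.02],"grip": 255}
    - {"rot": [0,0,0],"xyz": [0,0,-0.05],"grip": 255}
    - {"rot": [0,0,0],"xyz": [0,0,-0.07],"grip": 150}
    - {"rot": [0,0,0],"xyz": [0.02,0,-0.075],"grip": 50}
    - {"rot": [0,0,0],"xyz": [0.045,-0.001,-0.075],"grip": 0}
    - {"rot": [0,0,0],"xyz": [0.07,-0.002,-0.075],"grip": 0}
    - {"rot": [0,0,0],"xyz": [0.083,-0.002,-0.075],"grip": 0}
    - {"rot": [0,0,0],"xyz": [0.083,-0.002,-0.075],"grip": 0}

```text
clock: 15.1
tool_pos: [0.5494, 0.1486, 0.2063]
eef_rot: [0.674, 0.739, 0.002, -0.001]
contact_force: [-0.5, 0.9, -0.2]
opening: 0.436
finger_force: 0.0
```

Call:
carry_out:
  plan:
    - {"rot": [0,0,0],"xyz": [0,0,0],"grip": 0}
    - {"rot": [0,0,0],"xyz": [0,0,0],"grip": 0}
    - {"rot": [0,0,0],"xyz": [0,0,0],"grip": 0}
    - {"rot": [0,0,0],"xyz": [0,0,0],"grip": 0}

```text
clock: 15.43
tool_pos: [0.5502, 0.1419, 0.2055]
eef_rot: [0.677, 0.736, -0.0, 0.0]
contact_force: [0.2, -0.8, -0.7]
opening: 0.738
finger_force: 0.0
```

Run:
```python
from h import *
s=r.get_state();print(s['tool_pos'],s['opening'],s['contact_force'],R.from_quat(s['eef_rot']).as_matrix().round(3))
t=r.snapshot("top")[:,:,::-1];q=r.snapshot("side")[:,:,::-1]
cv2.imwrite("pics/p4.png",np.hstack([cv2.resize(t[210:310,230:330],(400,400)),cv2.resize(q[140:260,270:390],(400,400))]))
```

```text
[0.55019083 0.14188294 0.20551171] 0.7381899418783702 [ 0.18356994 -0.77925458 -0.67591917] [[-0.083  0.997 -0.   ]
 [ 0.997  0.083 -0.001]
 [-0.001 -0.    -1.   ]]
```

View pics/p4.png

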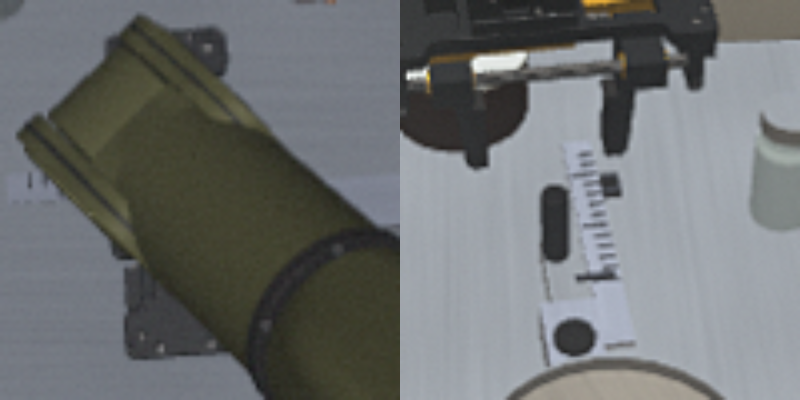

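The side crop shows the button down, the pointer at px (329,223), the tab at (333,195.5) and the open fingers above the post. The picture budget is used up, so from here I measure numerically.

Run:
```python
from h import *
np.set_printoptions(precision=1,suppress=True)
def proj(n,P):
    c=r.camera_params(n);K=np.array([[c['fx'],0,c['cx']],[0,c['fy'],c['cy']],[0,0,1]]);Rw=R.from_quat(c['attitude']).inv()
    return cv2.projectPoints(np.array(P,float),Rw.as_rotvec(),-Rw.apply(c['position']),K,c['distortion'])[0].reshape(-1,2)
a=np.radians(4.9);o=np.array([.5713,-.0901,0]);M=np.array([[np.cos(a),-np.sin(a),0],[np.sin(a),np.cos(a),0],[0,0,1]])
D=lambda P:(M@np.array(P).T).T+o
for n in("side","top"):
    print(n,"button up",proj(n,D([[0,.15,.142]])),"post top",proj(n,D([[0,.235,.168]])),"ptr",proj(n,D([[.03,.22,.103]])),"ruler end",proj(n,D([[.03,.355,.102]])))
    for d in(.08,.085,.09,.095): print(d,proj(n,D([[.042,.22+d,.102],[.042,.22+d,.110]])).ravel())
s=cv2.imread("pics/side0.png"); print(s[186:206,327:339].max(2)); 
t=cv2.imread("pics/top0.png"); print(t[244:260,243:254].max(2)); print(t[248:262,276:290].max(2))
```

```text
side button up [[319.7 237.3]] post top [[313.9 198.4]] ptr [[329.4 224.1]] ruler end [[320.7 182.8]]
0.08 [329.4 198.4 329.4 195.8]
0.085 [329.  196.9 329.  194.3]
0.09 [328.7 195.4 328.7 192.8]
0.095 [328.4 193.9 328.4 191.3]
top button up [[309.4 260.9]] post top [[275.8 262.5]] ptr [[282.2 253.4]] ruler end [[231.7 257.5]]
0.08 [251.9 251.4 251.6 251. ]
0.085 [250.1 251.5 249.7 251.1]
0.09 [248.2 251.7 247.9 251.3]
0.095 [246.3 251.8 246.  251.4]
[[144 178 167 170 168 166 167 165 166 164 164 164]
 [181 183 169 171 167 166 167 167 166 163 166 163]
 [140 148 169 169 168 166 165 168 167 166 163 163]
 [134 162 167 167 169 167 166 167 166 166 165 163]
 [187 192 174 171 174 171 171 172 168 167 166 162]
 [137 135 158 158 150 147 144 139 154 172 166 162]
 [131 160 157 105  96  96  88  86 135 174 166 164]
 [185 205 171  64  59  60  60  59 112 167 167 166]
 [137 128 113  64  53  56  58  51  90 154 170 166]
 [131 155 144  85  48  57  57  59  91 149 171 165]
 [183 203 192 135  67  79  82  81  85 132 174 165]
 [141 135 127 114  64  74  74  68  56 114 176 165]
 [121 135 163 143  56  45  47  42
[... 1255 characters left out ...]
0 112 140 139 129 101 139 137 138 134 137 136 139]
 [139 128 101 141 135 114  81 131 138 135 136 135 139 135]
 [140 129 102 138 135 108  75 125 138 136 137 135 134 137]
 [135 128  93 126 136 112  71 116 138 138 136 135 136 134]
 [135 136 127 131 138 124  65 114 139 140 137 140 139 140]
 [141 137 141 140 142 131  70 114 142 140 139 140 139 141]
 [140 139 139 139 141 133  68 108 126 122 127 134 132 117]
 [118 123 118 119 123 122  62  95 127 127 125 126 126 120]
 [109 126 125 122 126 120  70  92 128 124 127 126 124 124]
 [ 66  84 104 132 129 118  70  88 130 129 126 127 126 127]
 [ 41  39  65 101 131 125  99 109 126 128 126 126 123 127]
 [ 47  47  44  75 132 123 124 124 128 125 124 128 125 125]]
```

Call:
carry_out:
  plan:
    - {"rot": [0,0,0],"xyz": [0.002,0.001,0],"grip": 0}
    - {"rot": [0,0,0],"xyz": [0.002,0.001,0],"grip": 0}
    - {"rot": [0,0,0],"xyz": [0.002,0.001,0],"grip": 0}
    - {"rot": [0,0,0],"xyz": [0.002,0.001,0.02],"grip": 0}
    - {"rot": [0,0,0],"xyz": [0.002,0.001,0.04],"grip": 0}
    - {"rot": [0,0,0],"xyz": [0.002,0.001,0.06],"grip": 0}
    - {"rot": [0,0,0],"xyz": [0.002,0.001,0.073],"grip": 0}
    - {"rot": [0,0,0],"xyz": [0.002,0.001,0.075],"grip": 0}

```text
clock: 16.2
tool_pos: [0.5492, 0.1451, 0.1285]
eef_rot: [0.676, 0.737, -0.002, -0.001]
contact_force: [-0.4, -0.7, 0.6]
opening: 0.998
finger_force: 0.0
```

Call:
carry_out:
  plan:
    - {"rot": [0,0,0],"xyz": [0,0,0],"grip": 255}
    - {"rot": [0,0,0],"xyz": [0,0,0],"grip": 255}
    - {"rot": [0,0,0],"xyz": [0,0,0],"grip": 255}
    - {"rot": [0,0,0],"xyz": [0,0,0],"grip": 255}
    - {"rot": [0,0,0],"xyz": [0,0,0],"grip": 255}
    - {"rot": [0,0,0],"xyz": [0,0,0],"grip": 255}
    - {"rot": [0,0,0],"xyz": [0,0,0],"grip": 255}
    - {"rot": [0,0,0],"xyz": [0,0,0],"grip": 255}
  squeeze: 50

```text
clock: 16.87
tool_pos: [0.5508, 0.1458, 0.1309]
eef_rot: [0.676, 0.737, 0.0, 0.0]
contact_force: [-0.2, -0.9, 0.2]
opening: 0.418
finger_force: 0.0
```

Call:
carry_out:
  plan:
    - {"rot": [0,0,0],"xyz": [0,0,0],"grip": 255}
    - {"rot": [0,0,0],"xyz": [0,0,0],"grip": 255}
    - {"rot": [0,0,0],"xyz": [0,0,0],"grip": 255}
    - {"rot": [0,0,0],"xyz": [0,0,0],"grip": 255}
    - {"rot": [0,0,0],"xyz": [0,0,0],"grip": 255}
    - {"rot": [0,0,0],"xyz": [0,0,0],"grip": 255}
    - {"rot": [0,0,0],"xyz": [0,0,0],"grip": 255}
    - {"rot": [0,0,0],"xyz": [0,0,0],"grip": 255}

```text
clock: 17.53
tool_pos: [0.5552, 0.1461, 0.131]
eef_rot: [0.677, 0.736, 0.004, 0.002]
contact_force: [9.0, 1.8, -8.6]
opening: 0.185
finger_force: 50.1
```

Call:
carry_out:
  plan:
    - {"rot": [0,0,0],"xyz": [0.003,0.003,0],"grip": 255}
    - {"rot": [0,0,0],"xyz": [0.01,0.004,0],"grip": 255}
    - {"rot": [0,0,0],"xyz": [0.022,0.004,0],"grip": 255}
    - {"rot": [0,0,0],"xyz": [0.036,0.004,0],"grip": 255}
    - {"rot": [0,0,0],"xyz": [0.05,0.004,0],"grip": 255}
    - {"rot": [0,0,0],"xyz": [0.062,0.004,0],"grip": 255}
    - {"rot": [0,0,0],"xyz": [0.072,0.004,0],"grip": 255}
    - {"rot": [0,0,0],"xyz": [0.078,0.004,0],"grip": 255}

```text
clock: 18.2
tool_pos: [0.5486, 0.2229, 0.1308]
eef_rot: [0.677, 0.736, -0.001, 0.001]
contact_force: [1.7, -5.1, 2.7]
opening: 0.188
finger_force: 50.0
```

Call:
carry_out:
  plan:
    - {"rot": [0,0,0],"xyz": [0.004,0,0],"grip": 255}
    - {"rot": [0,0,0],"xyz": [0.008,0,0],"grip": 255}
    - {"rot": [0,0,0],"xyz": [0.008,0,0],"grip": 255}
    - {"rot": [0,0,0],"xyz": [0.008,0,0],"grip": 255}

```text
clock: 18.53
tool_pos: [0.5479, 0.2304, 0.1308]
eef_rot: [0.677, 0.736, -0.001, 0.001]
contact_force: [1.8, -3.7, 2.3]
opening: 0.191
finger_force: 50.0
```

Run:
```python
from h import *
s=r.get_state();print(s['tool_pos'],s['opening'],s['finger_force'],s['contact_force'])
q=r.snapshot("side");cv2.imwrite("pics/p5.png",q[:,:,::-1]); print(q[184:208,308:342].max(2))
t=r.snapshot("top");cv2.imwrite("pics/t5.png",t[:,:,::-1]); print(t[244:262,240:262].max(2))
for n,im,b in(("side",q,(290,240,380,350)),("top",t,(340,230,400,280))):
    x0,y0,x1,y1=b; c=im[y0:y1,x0:x1].astype(int); m=((c.max(2)<90)).astype(np.uint8)
    k,_,st,ce=cv2.connectedComponentsWithStats(m); print(n,[(ce[i]+[x0,y0]).round(1).tolist()+[int(st[i,4])] for i in range(1,k) if st[i,4]>8])
```

```text
[0.54787733 0.23038402 0.13080453] 0.1905521031492807 50.000174548476934 [ 1.80456466 -3.65683207  2.34213922]
[[ 49  50  45  46  47  48  44  45  48  49  49  45  36  81 164 204 198 200
  200 190 174 175 175 173 173 174 174 173 171 169 171 172 172 175]
 [ 47  47  46  48  51  47  46  45  40  39  38  35  46 126 194 193 164 152
  150 159 177 173 175 174 173 173 173 172 170 167 168 172 172 174]
 [ 48  50  47  46  48  47  39  72 107  89 112 111 133 180 193 154 106 103
  125 148 184 172 173 176 169 171 172 171 169 168 168 170 171 174]
 [ 45  49  48  47  48  48  38 109 173 159 162 158 186 197 191 172 165 172
  186 188 187 174 174 176 173 172 173 172 169 169 170 171 174 173]
 [ 43  49  50  48  45  45  36 111 189 179 166 164 195 191 196 194 166 151
  152 142 152 176 173 174 169 169 173 172 168 170 169 171 175 173]
 [ 36  45  46  50  48  44  40 114 184 174 168 161 180 191 194 180 124 100
  123 139 168 173 173 174 173 172 175 170 169 167 167 169 171 176]
 [ 47  38  41  43  40  35  41 122 178 172 172 163 165 193 194 191 177 173
  184 192 201 181 175 180 177 175 178 175 172 170 168 170 174 174]
 [
[... 3763 characters left out ...]
  59  47
   42  37  41  43]
 [ 62  64  61  64  61  66  64  58  61  60  59  63  59  61  59  58  47  41
   39  42  58  92]
 [ 67  66  62  61  64  65  64  63  62  60  65  64  61  65  52  43  40  41
   45  43  59  83]
 [ 64  65  62  64  65  66  61  62  67  67  57  65  61  50  37  42  44  47
   42  47  48  56]]
side [[321.7, 242.5, 69], [308.2, 257.4, 60], [333.5, 248.0, 10], [345.1, 250.3, 16], [363.1, 259.0, 46], [320.9, 295.7, 26], [348.6, 298.5, 13], [364.1, 307.9, 47], [303.7, 307.4, 29], [378.3, 317.7, 62], [327.4, 325.0, 94], [336.8, 320.4, 14], [342.8, 328.3, 13], [341.4, 338.8, 162], [322.3, 338.2, 90]]
top [[372.5, 248.8, 28], [368.1, 255.5, 133], [357.7, 261.9, 11], [366.5, 265.9, 24]]
```

Run:
```python
from h import *
def dis(n,uv,z,o,a):
    p=onz(n,[uv],z)[0]-o; return np.array([p[0]*np.cos(a)+p[1]*np.sin(a), -p[0]*np.sin(a)+p[1]*np.cos(a)])*1000
o=np.array([.5713,-.0901,0])
for deg in (4.9,4.2):
  a=np.radians(deg)
  for z in(.103,.106,.109):
    p0=dis("side",(328.4,222.8),z,o,a);p1=dis("side",(323,195.8),z,o,a);print(deg,z,"ptr",p0.round(1),p1.round(1),"draw",(p1-p0)[1].round(1))
  print("tab side",dis("side",(332.3,193.6),.110,o,a).round(1),"top",dis("top",(248.45,249.5),.110,o,a).round(1),"ptr0 top",dis("top",(282.1,255),.105,o,a).round(1),"btn side",dis("side",(321.8,237.9),.142,o,a).round(1), "btn now", dis("side",(321.7,242.0),.133,o,a).round(1))
s=cv2.imread("pics/side0.png"); print(s[217:228,319:340].max(2))
```

```text
4.9 0.103 ptr [ 28.5 224.2] [ 29.  309.5] draw 85.3
4.9 0.106 ptr [ 28.1 221.3] [ 28.5 306.3] draw 84.9
4.9 0.109 ptr [ 27.7 218.5] [ 28.1 303.1] draw 84.6
tab side [ 49.5 306.2] top [ 46.6 308.1] ptr0 top [ 25.5 220.6] btn side [  3.9 147.9] btn now [  3.3 145.2]
4.2 0.103 ptr [ 25.8 224.5] [ 25.2 309.8] draw 85.3
4.2 0.106 ptr [ 25.4 221.7] [ 24.8 306.6] draw 84.9
4.2 0.109 ptr [ 25.  218.8] [ 24.4 303.4] draw 84.6
tab side [ 45.8 306.7] top [ 42.9 308.7] ptr0 top [ 22.8 220.9] btn side [  2.1 148. ] btn now [  1.5 145.3]
[[ 67 137 174 165 166 150 151 197 192 190 167 117 133 159 155 165 177 168
  167 170 170]
 [151 165 172 165 165 162 153 165 192 189 186 174 185 198 200 195 183 166
  165 167 170]
 [171 170 167 165 163 165 158 161 195 191 191 185 156 139 140 133 145 168
  167 168 169]
 [166 168 167 167 167 167 163 170 202 199 200 174 110 113 135 143 170 171
  168 168 169]
 [161 167 170 170 174 170 143 135 163 165 158 136  98  95 108 150 197 175
  165 167 168]
 [160 167 163 142 115 115 102  89 103 100  92  82  76  67  58 108 178 179
  167 167 169]
 [161 164 170 138  52  56  54  50  50  46  42  41  45  60  68  95 128 159
  166 167 170]
 [164 164 172 157 112 113 129 153 151 125 142 172 167 169 168 170 170 172
  167 167 171]
 [163 163 171 168 160 160 165 171 176 186 189 198 192 193 192 190 193 187
  170 167 170]
 [161 166 168 171 169 166 167 157 160 199 193 190 186 187 185 186 186 184
  172 165 171]
 [161 163 168 170 166 165 166 163 160 180 192 189 185 185 186 185 188 185
  175 167 168]]
```

Call:
carry_out:
  plan:
    - {"rot": [0,0,0],"xyz": [0.001,0,0],"grip": 255}
    - {"rot": [0,0,0],"xyz": [0.0025,0,0],"grip": 255}
    - {"rot": [0,0,0],"xyz": [0.0028,0,0],"grip": 255}
    - {"rot": [0,0,0],"xyz": [0.0028,0,0],"grip": 255}
    - {"rot": [0,0,0],"xyz": [0.0028,0,0],"grip": 255}
    - {"rot": [0,0,0],"xyz": [0.0028,0,0],"grip": 255}
    - {"rot": [0,0,0],"xyz": [0.0028,0,0],"grip": 255}
    - {"rot": [0,0,0],"xyz": [0.0028,0,0],"grip": 255}

```text
clock: 19.3
tool_pos: [0.5477, 0.2328, 0.1308]
eef_rot: [0.677, 0.736, -0.001, 0.001]
contact_force: [2.3, -5.3, 2.5]
opening: 0.19
finger_force: 50.0
```

Run:
```python
from h import *
s=r.get_state();print(s['tool_pos'],s['finger_force'],s['contact_force'])
q=r.snapshot("side")[:,:,::-1]; print(q[190:201,314:337].max(2))
a=cv2.imread("pics/side0.png"); print("truffle colour",a[408,280],a[421,277])
hsv=cv2.cvtColor(q.copy(),cv2.COLOR_BGR2HSV); m=((hsv[...,0]<12)&(hsv[...,1]>70)&(hsv[...,2]<120)).astype(np.uint8)
for im,n in((m,"brown"),):
    w=np.zeros_like(im); w[250:480,200:420]=im[250:480,200:420]; k,_,st,ce=cv2.connectedComponentsWithStats(w)
    print([(st[i].tolist(),ce[i].round(1).tolist()) for i in range(1,k) if st[i,4]>5])
for y in range(314,352,2): print(y,"".join("#" if v else "." for v in m[y,305:360]))
b=np.array([.5713,-.0901]); print("centre jar z=.03 hits",onz("side",[(333,330)],.03)[0])
```

```text
[0.54765433 0.23282917 0.13080469] 49.999761544167995 [ 2.27154688 -5.34643518  2.48329866]
[[103 162 176 171 172 163 164 193 192 192 176 171 185 194 199 182 177 178
  177 177 177 178 172]
 [159 176 172 170 171 171 180 197 188 172 169 152 149 141 142 162 161 154
  152 147 141 161 177]
 [174 172 173 172 174 162 152 153 120 118 111 109 129 141 165 161 109  98
   99  88  86 140 180]
 [169 170 172 176 180 165 153 176 165 167 150 152 147 165 200 179  68  56
   58  55  60 117 172]
 [167 173 164 147 148 132 131 146 144 142 128 119  99 102 126 121  61  52
   54  54  48  95 157]
 [167 173 162 111  80  74  69  57  51  45  46  50  61  71 122 150  87  47
   53  57  57  89 152]
 [169 174 155  95  83  85  88 104 140 163 164 166 171 172 194 201 138  72
   81  86  80  85 137]
 [170 174 166 152 154 160 142 141 193 199 201 186 147 150 142 133 116  64
   74  75  69  56 119]
 [167 169 171 172 178 176 168 170 198 193 196 174 120 125 137 169 148  54
   44  44  40  40 117]
 [167 169 172 170 172 172 173 165 167 191 192 187 179 182 191 211 187 122
  129 153 150 149 162]
 [168 166 171 169 171 171 172 168 174 
[... 760 characters left out ...]
....................##..................
332 .......................................................
334 .......................................................
336 .......................................................
338 .......................................................
340 .......................................................
342 .......................................................
344 .......................................................
346 .......................................................
348 .......................................................
350 .......................................................
centre jar z=.03 hits [ 0.57615227 -0.08449135  0.03      ]
```

Run:
```python
from h import *
q=r.snapshot("side"); a=cv2.imread("pics/side0.png")
for y in range(268,352,2): print(y,"".join("#" if v<95 else "." for v in q[y,300:366].max(1))," ","".join("#" if v<95 else "." for v in a[y,300:366].max(1)))
```

```text
268 ..................................................................   ..................................................................
270 ..................................................................   ..................................................................
272 ..................................................................   ..................................................................
274 ..................................................................   ..................................................................
276 ..................................................................   ..................................................................
278 ..................................................................   ..................................................................
280 ..................................................................   ..................................................................
282 ..................................................................   ...............................................
[... 4079 characters left out ...]

342 ..................#########....####...#####.......................   ..................................................................
344 ......................##.......############.......................   ..................................................................
346 ................................###########.......................   ..................................................................
348 .................................########.........................   ..................................................................
350 ..................................................................   ..................................................................
```

Four balls are in the jar, the pointer is at the tab and the grip is holding. Handing in.

```bash
python3 -c "
from plant import r
print(r.finish_job())"
```

```text
the job is handed in; nothing more can be done
None
```

I handed the job in at about 19.5 s: the last images show all four truffles in the jar, the scoop was laid upright on the counter and let go, and the lock button bottomed out. The gripper holds the gate arm at about 87.4 mm against a tab I measured at about 87.7 mm, and no verdict came back.

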